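Mix a sample tube on the vortex mixer and hold it tipped for inspection

TASK

Take the long screw-capped tube out of the rack and stand it upright in the cup on top of the vortex mixer, pressing it down until the sprung cup is fully depressed and keeping it there for about two seconds so that the sample is mixed. Then lift it off, tip it to about 60 degrees from upright with the cap as the higher end, and finish still holding it like that, motionless and clear in the air, its lower end at least 15 cm above the table, so that its base can be inspected for sediment. Leave the two short tubes standing in the rack and the ball driver, screw pot and glass cell where they are.

Things in the scene. Friction and masses are not known exactly. Their poses are not given: they have to be found in the camera images.
- sample_tube: the tube to handle: 120 mm long, the longest of three, standing in the rack, its top at z = 128 mm. Off-white barrel 16.6 mm in diameter with a conical foot (lowest 20 mm, 6 mm across at the tip); ribbed grey screw cap 22 mm in diameter fills the top 22 mm. About 30 g, sealed. Origin at its tip (lower end), z along the tube towards the cap.
- tube_tip (a point): lower tip of the sample tube (same as its origin)
- tube_cap (a point): centre of the sample tube's cap, 109 mm above the tip: a good place to grip, fingers from above
- tube_rack: aluminium rack fixed to the table. Top plate 48 (x) by 172 mm (y), upper face at z = 70 mm, with four 18.5 mm through holes in a row along y, at y = -63, -21, 21, 63 mm; a second drilled plate below, base 56 x 232 x 8 mm. Tubes stand on the base, z = 8 mm: they rise 62 mm to come clear. Origin: underside's centre, z up. Close the fingers along x, where no tube stands.
- short_tube_a: short tube, 90 mm long, 16.6 mm in diameter, flat grey stopper 19 mm across; stands in the rack, top at z = 98 mm; stays there. Origin at its foot, z up the tube.
- short_tube_b: the other short tube, alike
- vortex_mixer: small white vortex mixer fixed to the table, body 122 x 108 mm, 62 mm high, knob and switch on its -x face; carries the sprung rubber cup on top. Origin at the underside's centre, z up.
- mixer_cup (a joint): travel of the mixer's sprung cup in m: 0 up, 0.005 fully down (hard stop); moves straight down, takes about 3 N to start and 8 N to reach the stop, and springs back when let go
- cup_seat (a point): centre of the cup's inner floor, on the mixer's axis, 75 mm above the table when the cup is up; moves with the cup. The round cup opens upward, rim 13 mm above the floor, inside about 22 mm wide at the floor and 30 mm at the rim; the tube's tip stands on this floor.
- ball_driver: yellow-handled hex driver, 17 x 164 x 15 mm, lying on the table; bystander, origin at the centre of its underside
- screw_jar: white screw-cap pot, 38 mm across, 48 mm high; bystander, origin under its centre
- glass_cell: glass cell in a steel holder, 32 x 35 x 48 mm; bystander, origin under its centre

How it is judged:
By the outcome, as a careful person would: the job done as asked, in the order asked, and still so for the second after the job is handed in, while the arm keeps its last pose, push and grip.
It also fails if it takes over 51 s, if anything falls off the work surface, if the arm or the gripper's body presses on something with over 40 N, if the wrist force passes 120 N, or if a joint passes its speed limit or range.

ROBOT

A 6-joint arm with a two-finger parallel gripper is mounted at the origin on a cart in front of the work surface, level with it; the furniture and walls round the work are solid. World frame = base frame: x ahead of the robot, y to its left, z up, the work surface at z = 0. Lengths are in m, angles in rad, forces in N, time in s.
With the tool pointing down it reaches from about 0.325 to 0.775 m from the base axis. Payload 5.5 kg.
Tool frame: the origin (TCP) lies at the centre of the arm's flange, where the gripper is bolted on; the fingertips stand 182 mm ahead of it and the grasp point (between the pads) lies 163 mm ahead of it; z points along the fingers, y is the line along which they close (so a half turn about z gives the same grasp; the last joint's range is limited). The gripper opens to 88 mm and grips with 3 to 60 N. Pads are 20 mm wide; open, the fingers measure 115 mm over their backs; the gripper's body (75 mm by 178 mm) begins 61 mm behind the grasp point.
Start: joints at [-1.295, 0.091, 1.231, -0, 1.82, -0.057], TCP at [0.196, -0.567, 0.405] pointing down, gripper open.
Joint ranges: [-2.87, 2.87], [-0.86, 2.18], [0.17, 2.46], [-1.51, 4.65], [0.06, 2.69], [-2.65, 2.65]. Speed limits (rad/s): [2.57, 2.57, 3.01, 3.14, 3.14, 3.14].

INTERFACE

Orientations are given as a unit quaternion [w, x, y, z].
In Python, from bench import manip, gripper_open, close, eyes, order, finder gives the robot as it stands. Calls block until the motion is done:
- manip.move_to(position, orientation): joint-space move of the TCP to a pose.
- manip.move_l(position, speed=0.15, orientation=None): straight line of the TCP; orientation=None keeps the orientation; speed is the mean speed in m/s.
- manip.movej(angles): joint-space move.
- gripper_open() and close(): open the fingers fully, or close them until they stop; the grip force is fixed at half the most.
- manip.hold(seconds).
- manip.inverse_kinematics(position, orientation): joint angles nearest the present ones, or None.
- manip.state(): the state.
- eyes.get_image(name): name is "side" or "top" or "wrist"; returns a dict with "frame" (480x640x3 uint8, blue, green, red), "depth" (480x640 float32, m along the optical axis (not along the pixel's ray), 0 where there is no reading), "camera_matrix" (3x3 intrinsics, pixels), "view" (4x4, takes a point from world to camera coordinates). Camera axes: x right, y up, looking along -z (the intrinsics and any distortion apply to the point x, -y, -z); pixel columns grow to the right and rows downward; lengths in m; the calibration is good to about 2 mm. The wrist camera is an equidistant fisheye: a pixel r from the principal point sees the ray r / f radians off the axis. A picture is of the moment at which its call begins.
A pose or a line that the arm cannot do raises manip.IKError and nothing moves.
- order.job_done(): hands the job in; it is judged then, once.
Trained networks look in a picture, given as the dict that the camera call returned (one of the last four; its "shot" number tells which), for a name from the list of things; names that differ only in an ending like _2 or _b are one class to them, and where a whole thing is asked for, a point or a joint stands for the part that bears it (a point fixed in the world has none). Each returns a list of dicts, best first, with "conf" (0 to 1); they miss things now and then, are a little off and sometimes report something else, mostly with a low value. They report only what shows in the picture. A call takes as long as a camera call.
- finder.regions_of(target, picture): "mask" (480x640 bool, what is visible of it) and "bbox" ([left, top, right, bottom] in pixels, round what is visible of it).
The state is a dict: "time": time; "joint_pos": joint angles; "dq": joint speeds; "joint_torque": joint torques, N m; "ee_pos": TCP position; "ee_rot": TCP orientation; "ft_force": force on the tool from outside, world axes, zero at the start; "moment": the same for the moment, N m; "finger_gap": finger opening in m; "finger_force": force on a finger pad.
Only numpy, scipy, OpenCV 4.12 (cv2) and the standard library are available. Lean on these libraries where they do the work, as an engineer would, in place of code of your own. Each camera call takes 0.05 s, during which the arm holds its last target. There are 200 camera calls.

## Working session

There is one attempt and no reset: what is moved stays moved. The work goes in short steps, each a Python script; the robot and the scene stay as the last script left them, time stands still between calls to the robot, and variables do not carry over. Pictures are saved under pics/ and viewed, at most 10 in all, crops included, and the job is handed in when it is done.

```bash
mkdir -p pics; ls; cat > h.py <<'E'
import numpy as np, cv2
from bench import manip, gripper_open, close, eyes, order, finder
def cloud(p, mask):
    d=p["depth"]; K=p["camera_matrix"]; V=np.array(p["view"])
    v,u=np.nonzero(mask&(d>0)); z=d[v,u]
    c=np.stack([(u-K[0,2])/K[0,0]*z, -(v-K[1,2])/K[1,1]*z, -z, np.ones_like(z)])
    return (np.linalg.inv(V)@c)[:3].T
E
python3 - <<'E'
from h import *
s=manip.state(); print({k:np.round(v,3) for k,v in s.items()})
ims=[]
for n in("top","side"):
    p=eyes.get_image(n); cv2.imwrite(f"pics/{n}1.png",p["frame"])
    print(n, np.round(np.linalg.inv(p["view"])[:3,3],3), np.round(p["camera_matrix"],1).tolist(), [k for k in p])
    for t in("sample_tube","short_tube_a","tube_rack","vortex_mixer","mixer_cup","ball_driver","screw_jar","glass_cell"):
        for r in finder.regions_of(t,p)[:3]:
            c=cloud(p,r["mask"])
            if len(c): print(t,round(r["conf"],2),list(np.round(r["bbox"])),np.round(np.percentile(c,[2,50,98],axis=0),3).tolist())
E
```

```text
bench.py
pics
{'time': np.float64(0.0), 'joint_pos': array([-1.295,  0.092,  1.232,  0.   ,  1.82 , -0.057]), 'dq': array([-0.   ,  0.   ,  0.001,  0.001, -0.   , -0.   ]), 'joint_torque': array([ 0.0000e+00, -4.4645e+01, -4.0644e+01,  7.0000e-02,  2.9000e-02,
       -0.0000e+00]), 'ee_pos': array([ 0.196, -0.567,  0.404]), 'ee_rot': array([-0.001,  0.986,  0.166, -0.   ]), 'ft_force': array([ 0.192,  0.308, -0.809]), 'moment': array([0.004, 0.046, 0.003]), 'finger_force': np.float64(0.0), 'finger_gap': np.float64(0.088)}
top [ 0.31  -0.011  1.162] [[493.3, 0.0, 311.9], [0.0, 493.3, 233.6], [0.0, 0.0, 1.0]] ['frame', 'depth', 'camera_matrix', 'view', 'shot']
sample_tube 0.52 [np.float64(419.0), np.float64(242.0), np.float64(437.0), np.float64(256.0)] [[0.508, -0.256, 0.07], [0.516, -0.245, 0.126], [0.527, -0.237, 0.132]]
short_tube_a 0.59 [np.float64(404.0), np.float64(243.0), np.float64(417.0), np.float64(247.0)] [[0.521, -0.223, 0.064], [0.529, -0.206, 0.096], [0.54, -0.199, 0.102]]
tube_rack 0.67 [np.float64(344.0), np.float64(221.0), np.float64(441.0), np.float64(276.0)] [[0.489,
[... 2292 characters left out ...]
.421, 0.011, 0.011], [0.447, 0.051, 0.015]]
ball_driver 0.52 [np.float64(339.0), np.float64(325.0), np.float64(358.0), np.float64(362.0)] [[0.509, -0.262, 0.069], [0.517, -0.257, 0.11], [0.527, -0.244, 0.128]]
screw_jar 0.62 [np.float64(369.0), np.float64(279.0), np.float64(390.0), np.float64(312.0)] [[0.631, -0.059, 0.002], [0.644, -0.052, 0.035], [0.664, -0.025, 0.048]]
screw_jar 0.24 [np.float64(232.0), np.float64(285.0), np.float64(264.0), np.float64(338.0)] [[0.375, -0.066, -0.002], [0.421, 0.011, 0.01], [0.446, 0.067, 0.015]]
glass_cell 0.54 [np.float64(360.0), np.float64(266.0), np.float64(374.0), np.float64(295.0)] [[0.63, -0.033, -0.001], [0.64, 0.014, 0.026], [0.661, 0.069, 0.047]]
```

```bash
python3 - <<'E'
import cv2,numpy as np
a=cv2.imread("pics/top1.png")[170:330,190:460]; b=cv2.imread("pics/side1.png")[190:430,210:400]
a=cv2.resize(a,None,fx=1.85,fy=1.85); b=cv2.resize(b,None,fx=1.5,fy=1.5)
o=np.zeros((600,800,3),np.uint8); o[:a.shape[0],:a.shape[1]]=a; o[600-b.shape[0]+60-60:,800-b.shape[1]:]=b
cv2.imwrite("pics/v1.png",o)
E
```

```text
(no output)
```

View pics/v1.png

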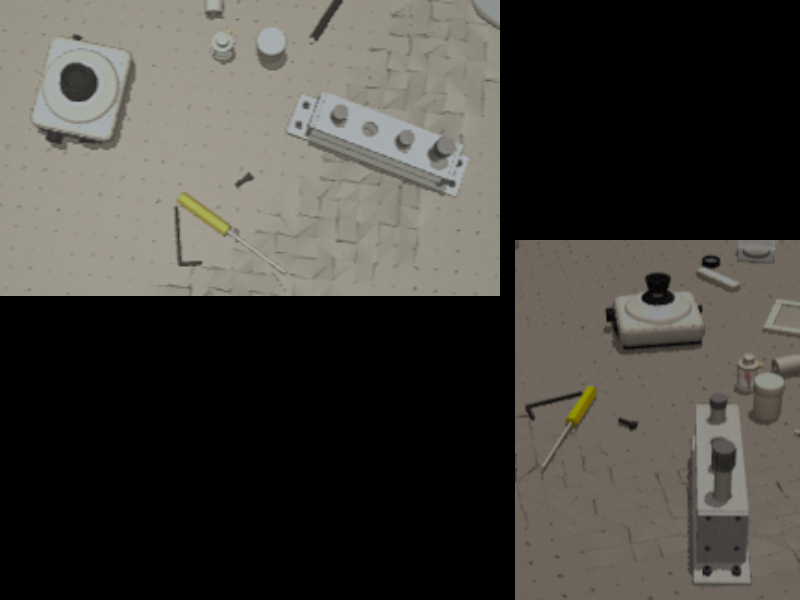

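The picture agrees with the finder. The long tube is in the outermost (-y) hole (top view crop ~(445,147)), with a short tube right next to it and one at the far end. The mixer cup is at crop (78,82). Next I'll refine the numbers and check reachability.

```bash
python3 - <<'E'
from h import *
from scipy.spatial.transform import Rotation as R
for n in("top","side"):
    p=eyes.get_image(n); allc=cloud(p,np.ones((480,640),bool))
    box=lambda x0,x1,y0,y1,z0,z1: allc[(allc[:,0]>x0)&(allc[:,0]<x1)&(allc[:,1]>y0)&(allc[:,1]<y1)&(allc[:,2]>z0)&(allc[:,2]<z1)]
    pl=box(.46,.62,-.32,-.06,.064,.076)
    print(n,"plate",len(pl),cv2.minAreaRect(pl[:,:2].astype(np.float32)),np.median(pl[:,2]))
    cap=box(.48,.55,-.29,-.215,.121,.14); print("captop",len(cap),cap.mean(0),cap.min(0),cap.max(0), cv2.minEnclosingCircle(cap[:,:2].astype(np.float32)))
    for z0 in(.08,.083): 
        rim=box(.53,.6,.15,.24,z0,.1); print("rim",len(rim),rim.mean(0),cv2.minEnclosingCircle(rim[:,:2].astype(np.float32)))
    fl=box(.53,.6,.15,.24,.07,.079); print("in",len(fl),fl.mean(0))
    mb=box(.47,.66,.1,.29,.05,.066); print("body",cv2.minAreaRect(mb[:,:2].astype(np.float32)))
E
```

```text
top plate 1423 ((0.5359519124031067, -0.1872369349002838), (0.18593038618564606, 0.04919598251581192), 74.44050598144531) 0.06923663374541267
captop 90 [ 0.51827677 -0.24717357  0.12700808] [ 0.50843657 -0.25912706  0.12103543] [ 0.52907546 -0.23654171  0.13171719] ((0.518971860408783, -0.2480231672525406), 0.011849227361381054)
rim 109 [0.56762941 0.19829306 0.08580075] ((0.565717875957489, 0.19625823199748993), 0.018795866519212723)
rim 89 [0.56673167 0.19763266 0.0867475 ] ((0.5659270882606506, 0.195990189909935), 0.01873902976512909)
in 87 [0.56709668 0.19734126 0.0746281 ]
body ((0.5658538341522217, 0.19687001407146454), (0.08169907331466675, 0.08087408542633057), 59.39406204223633)
side plate 1812 ((0.5367261171340942, -0.19056527316570282), (0.1901487410068512, 0.04811660572886467), 74.27754211425781) 0.06898275344114052
captop 165 [ 0.51899633 -0.25284507  0.12586071] [ 0.50842816 -0.26249227  0.12106868] [ 0.53149887 -0.24013707  0.12870838] ((0.5206781625747681, -0.2518155574798584), 0.01258864626288414)
rim 118 [0.56705004 0.19395992 0.08435369] ((0.565694272518158, 0.19357392191886902), 0.021288417279720306)
rim 79 [0.56670394 0.19379619 0.08572603] ((0.565694272518158, 0.19357392191886902), 0.021288417279720306)
in 58 [0.56514102 0.1899142  0.07527026]
body ((0.5667315721511841, 0.1873416006565094), (0.0654483288526535, 0.07438605278730392), 71.24397277832031)
```

```bash
cat >> h.py <<'E'
from scipy.spatial.transform import Rotation as R
T=np.array([.519,-.2495]); C=np.array([.566,.1955]); G=.163
def rot(zax,yax):
    z=np.array(zax,float); z/=np.linalg.norm(z); y=np.array(yax,float); y-=z*(y@z); y/=np.linalg.norm(y)
    return R.from_matrix(np.stack([np.cross(y,z),y,z],1))
def quat(r): return r.as_quat()[[3,0,1,2]]
def tip_pose(tip,r,L=.109): return np.array(tip)-r.as_matrix()[:,2]*(L+G)
E
python3 - <<'E'
from h import *
for s in(1,-1):
  a=np.radians(-15.6); down=rot([0,0,-1],[s*np.cos(a),s*np.sin(a),0]); print(s,quat(down))
  for nm,tip in(("pre",[*T,.09]),("grasp",[*T,.008]),("lift",[*T,.1]),("cup",[*C,.075])):
    q=manip.inverse_kinematics(tip_pose(tip,down),quat(down)); print(nm,None if q is None else np.round(q,2))
for az in(0,.33,.6):
  for rr in(.35,.45,.55):
   for s in (1,-1):
    u=np.array([np.cos(az),np.sin(az),0]); v=np.array([-u[1],u[0],0])
    r=rot(u*np.sin(np.pi/3)+[0,0,-.5],v*s)
    t=u*(rr+.23)+[0,0,.30]
    q=manip.inverse_kinematics(tip_pose(t,r),quat(r)); print(az,rr,s,None if q is None else np.round(q,2))
E
```

```text
1 [0.         0.79652992 0.60459911 0.        ]
pre [-0.51  0.02  1.38 -0.    1.74 -0.23]
grasp [-0.51  0.04  1.51 -0.    1.6  -0.23]
lift [-0.51  0.02  1.36 -0.    1.76 -0.23]
cup [ 0.28  0.08  1.34 -0.    1.72  0.55]
-1 [ 0.         -0.60459911  0.79652992  0.        ]
pre None
grasp None
lift None
cup [ 0.28  0.08  1.34 -0.    1.72 -2.59]
0 0.35 1 None
0 0.35 -1 None
0 0.45 1 [-0.11 -0.78  2.    0.13  0.87 -1.71]
0 0.45 -1 [-0.11 -0.78  2.    0.13  0.87  1.43]
0 0.55 1 [-0.09 -0.47  1.81  0.11  0.75 -1.69]
0 0.55 -1 [-0.09 -0.47  1.81  0.11  0.75  1.45]
0.33 0.35 1 None
0.33 0.35 -1 None
0.33 0.45 1 [ 0.22 -0.78  2.    0.13  0.87 -1.71]
0.33 0.45 -1 [ 0.22 -0.78  2.    0.13  0.87  1.43]
0.33 0.55 1 [ 0.24 -0.47  1.81  0.11  0.75 -1.69]
0.33 0.55 -1 [ 0.24 -0.47  1.81  0.11  0.75  1.45]
0.6 0.35 1 None
0.6 0.35 -1 None
0.6 0.45 1 [ 0.49 -0.78  2.    0.13  0.87 -1.71]
0.6 0.45 -1 [ 0.49 -0.78  2.    0.13  0.87  1.43]
0.6 0.55 1 [ 0.51 -0.47  1.81  0.11  0.75 -1.69]
0.6 0.55 -1 [ 0.51 -0.47  1.81  0.11  0.75  1.45]
```

```bash
cat >> h.py <<'E'
a=np.radians(-15.6); DOWN=rot([0,0,-1],[np.cos(a),np.sin(a),0])
def st(m=""):
    s=manip.state(); print(m,*[np.round(s[k],4) for k in("time","ee_pos","ft_force","finger_gap","finger_force")])
    return s
E
python3 - <<'E'
from h import *
manip.move_to(tip_pose([*T,.09],DOWN),quat(DOWN)); st("pre")
p=eyes.get_image("wrist"); cv2.imwrite("pics/w1.png",p["frame"]); K=p["camera_matrix"];V=np.array(p["view"])
for t in("sample_tube",):
    for r in finder.regions_of(t,p)[:2]: print(t,r["conf"],r["bbox"])
for P in([*T,.128],[*T,.07]):
    c=V@[*P,1]; d=np.array([c[0],-c[1],-c[2]]); th=np.arctan2(np.hypot(*d[:2]),d[2]); print(K[:2,2]+K[0,0]*th*d[:2]/np.hypot(*d[:2]))
E
```

```text
pre 2.6667 [ 0.5186 -0.2504  0.3621] [0.057  0.7838 0.2455] 0.0878 0.0
sample_tube 0.96 [295.1, 224.0, 334.0, 276.0]
[313.42042391 260.66821655]
[313.27761559 236.8634379 ]
```

View pics/w1.png

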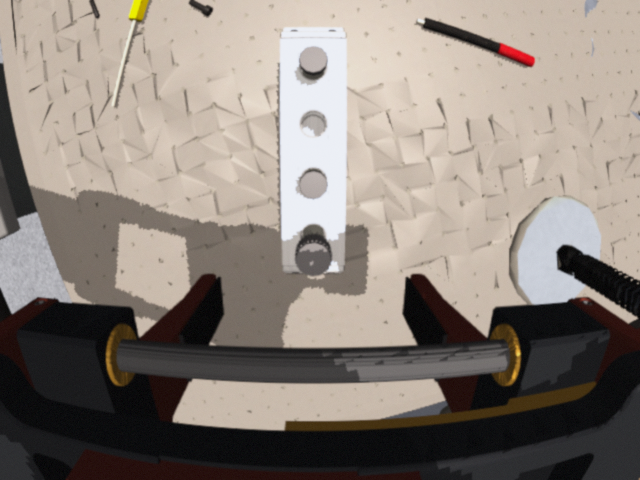

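The wrist view shows the rack aligned with the tool. The cap is at about (313,257), against a predicted (313,260), so I'm shifting about 1.5 mm along the rack. Now grasp and lift.

```bash
python3 - <<'E'
from h import *
T=T+np.array([.269,.963])*.0015
manip.move_l(tip_pose([*T,.008],DOWN),speed=.1); st("at")
close(); s=st("closed")
if s["finger_gap"]>.018:
    manip.move_l(tip_pose([*T,.105],DOWN),speed=.08); st("lift")
    p=eyes.get_image("side")
    cv2.imwrite("pics/s2.png",cv2.resize(p["frame"][200:420,220:440],None,fx=2.5,fy=2.5))
    r=finder.regions_of("sample_tube",p); 
    for x in r[:2]: print(x["conf"],x["bbox"],np.round(np.percentile(cloud(p,x["mask"]),[2,50,98],axis=0),3).tolist())
E
```

```text
at 3.7333 [ 0.5196 -0.2481  0.2809] [-0.2791 -0.2456  0.0684] 0.0878 0.0
closed 4.7833 [ 0.5194 -0.2481  0.28  ] [-0.564   0.3595  1.2612] 0.0206 30.0
lift 6.15 [ 0.5194 -0.2481  0.3762] [ 0.0341  0.1941 -0.8838] 0.0203 29.9999
0.95 [345.6, 265.1, 358.6, 343.5] [[0.51, -0.261, 0.112], [0.517, -0.257, 0.18], [0.527, -0.245, 0.224]]
0.71 [243.1, 285.2, 265.1, 317.3] [[0.402, -0.018, -0.001], [0.422, 0.01, 0.012], [0.445, 0.048, 0.015]]
```

View pics/s2.png

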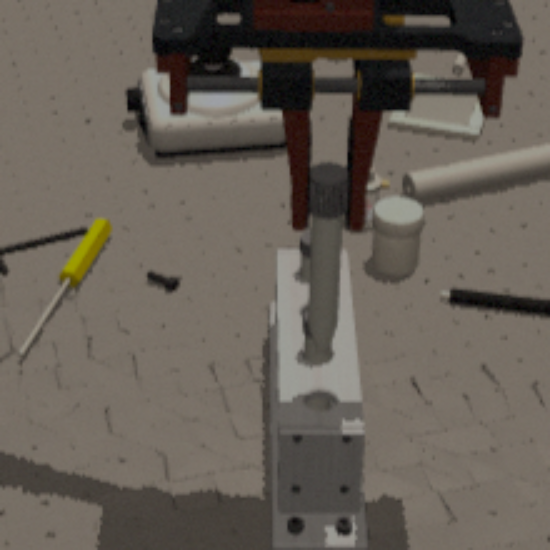

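The tube is lifted clear, with its tip above the rack at crop (315,360), and the short tubes are still standing. It may be leaning slightly, so I'm measuring the tube axis from the cloud.

```bash
cat >> h.py <<'E'
def axis(n="side"):
    p=eyes.get_image(n); r=finder.regions_of("sample_tube",p)[0]
    m=cv2.erode(r["mask"].astype(np.uint8),np.ones((3,3)))>0
    c=cloud(p,m); c=c[np.all(abs(c-np.median(c,0))<.09,axis=1)]
    for _ in range(3):
        o=np.median(c,0); o=c.mean(0); d=np.linalg.svd(c-o)[2][0]; d*=np.sign(d[2])
        e=np.linalg.norm(np.cross(c-o,d),axis=1); c=c[e<max(.006,np.percentile(e,90))]
    print(n,r["conf"],len(c),"mid",np.round(o,4),"dir",np.round(d,3)); return p,o,d
E
python3 - <<'E'
from h import *
axis(); axis("top")
P,o,d=axis("wrist") if 0 else (None,)*3
E
```

```text
side 0.96 562 mid [ 0.5171 -0.2572  0.174 ] dir [-0.002 -0.032  0.999]
top 0.25 945 mid [ 0.5426 -0.1403  0.0529] dir [-0.234 -0.847  0.477]
```

```bash
python3 - <<'E'
from h import *
T=T+np.array([.269,.963])*.0015
manip.move_l(tip_pose([*T,.15],DOWN),speed=.15)
manip.move_to(tip_pose([*C,.15],DOWN),quat(DOWN)); st("above")
manip.move_l(tip_pose([*C,.1],DOWN),speed=.1); st("low")
axis()
p=eyes.get_image("side"); cv2.imwrite("pics/s3.png",cv2.resize(p["frame"][110:270,220:400],None,fx=3.5,fy=3.5))
p=eyes.get_image("wrist"); cv2.imwrite("pics/w3.png",p["frame"])
E
```

```text
above 8.5333 [0.5663 0.1945 0.4219] [ 0.4035 -0.4774 -0.0797] 0.0205 30.0
low 9.1833 [0.5661 0.1953 0.3724] [-0.8628  0.1081 -0.427 ] 0.0205 29.9999
side 0.92 277 mid [0.5645 0.1855 0.1674] dir [-0.009 -0.031  0.999]
```

View pics/s3.png

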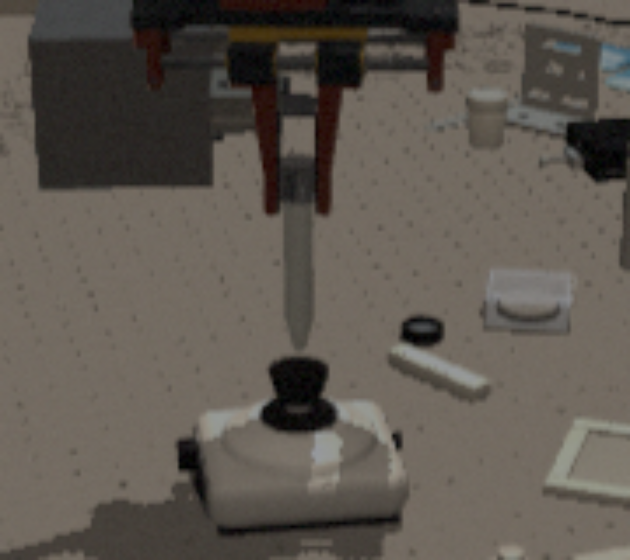

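View pics/w3.png

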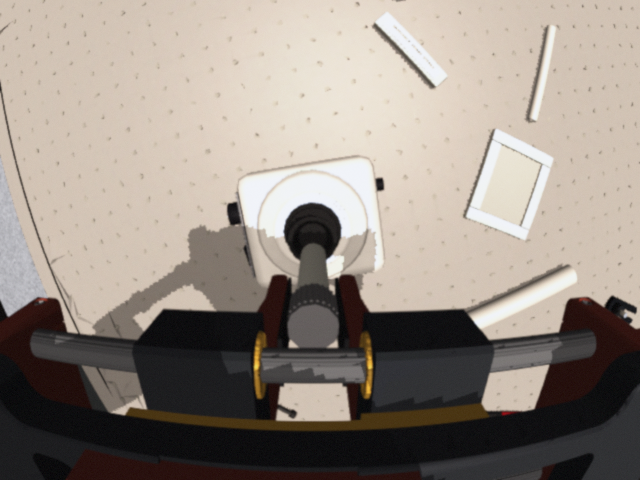

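In the side view the tip (298,345) is centred over the cup (298,365). The wrist view has the rim centre at about (313,232), in line with the tube. Next is a force-guarded descent and press.

```bash
python3 - <<'E'
from h import *
p=eyes.get_image("wrist");K=p["camera_matrix"];V=np.array(p["view"])
c=V@[*C,.088,1]; d=np.array([c[0],-c[1],-c[2]]); th=np.arctan2(np.hypot(*d[:2]),d[2]); px=K[:2,2]+K[0,0]*th*d[:2]/np.hypot(*d[:2]); print("rim pred",px)
assert np.hypot(*(px-[313,232]))<7
manip.move_l(tip_pose([*C,.078],DOWN),speed=.05); f0=manip.state()["ft_force"][2]; st("touch?")
z=.078
while z>.064:
    z-=.001; manip.move_l(tip_pose([*C,z],DOWN),speed=.02); manip.hold(.1); s=st(f"{z:.3f}")
    if s["ft_force"][2]-f0>13: break
E
```

```text
rim pred [312.5361312  241.02594236]Traceback (most recent call last):
  File "<stdin>", line 4, in <module>
AssertionError
```

```bash
python3 - <<'E'
from h import *
p=eyes.get_image("wrist");K=p["camera_matrix"];V=np.array(p["view"]);im=p["frame"].copy()
im=cv2.convertScaleAbs(im,alpha=2.0,beta=20); im=cv2.resize(im[170:350,240:400],None,fx=3.3,fy=3.3,interpolation=cv2.INTER_CUBIC)
def proj(P):
    c=V@[*P,1]; d=np.array([c[0],-c[1],-c[2]]); th=np.arctan2(np.hypot(*d[:2]),d[2]); return K[:2,2]+K[0,0]*th*d[:2]/np.hypot(*d[:2])
for r,z,col in((.015,.088,(0,0,255)),(.0188,.088,(0,255,0)),(.011,.075,(255,0,0))):
    pts=[(proj([C[0]+r*np.cos(t),C[1]+r*np.sin(t),z])-[240,170])*3.3 for t in np.linspace(0,6.28,40)]
    cv2.polylines(im,[np.int32(pts)],True,col,1)
cv2.imwrite("pics/w4.png",im)
# fisheye cloud
d=p["depth"];v,u=np.mgrid[:480,:640]; x=u-K[0,2];y=v-K[1,2];rr=np.hypot(x,y)+1e-9;th=rr/K[0,0]
c=np.stack([np.tan(th)*x/rr*d,-np.tan(th)*y/rr*d,-d,np.ones_like(d)],-1)@np.linalg.inv(V).T
c=c[190:270,270:360,:3].reshape(-1,3); k=c[(c[:,2]>.083)&(c[:,2]<.094)&(np.hypot(c[:,0]-C[0],c[:,1]-C[1])<.03)]
print(len(k),k.mean(0),k.min(0),k.max(0),cv2.minEnclosingCircle(k[:,:2].astype(np.float32)))
E
```

```text
694 [0.56684337 0.19910512 0.08739443] [0.54750212 0.1791911  0.08302025] [0.58431741 0.21453263 0.08992141] ((0.5656052827835083, 0.195938378572464), 0.018992630764842033)
```

View pics/w4.png

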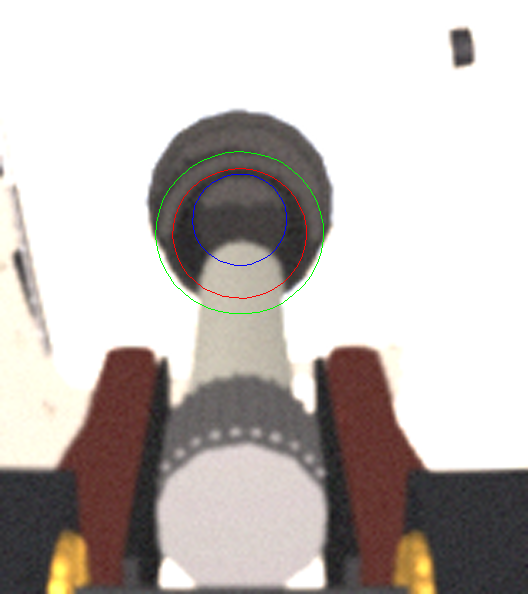

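The large dark disc is the lower flange. The rim and floor circles fit the prediction, and the wrist depth gives the rim centre as (0.5656, 0.1959), so the alignment is good. Pressing now.

```bash
python3 - <<'E'
from h import *
manip.move_l(tip_pose([*C,.078],DOWN),speed=.05); manip.hold(.2); f0=manip.state()["ft_force"][2]; st("touch?")
z=.078
while z>.063:
    z-=.001; manip.move_l(tip_pose([*C,z],DOWN),speed=.02); manip.hold(.1); s=st(f"{z:.3f}")
    if s["ft_force"][2]-f0>13: break
E
```

```text
touch? 10.275 [0.566  0.1955 0.3505] [0.6893 0.5023 0.006 ] 0.0203 29.9999
0.077 10.625 [0.566  0.1955 0.349 ] [-0.7612  0.9204 -0.1815] 0.0207 29.9999
0.076 10.975 [0.566  0.1955 0.348 ] [ 0.3293 -0.274   0.0295] 0.0204 29.9999
0.075 11.325 [0.566  0.1955 0.347 ] [0.7138 0.3302 0.1833] 0.0203 29.9999
0.074 11.675 [0.566  0.1955 0.3466] [0.1041 0.3376 3.2942] 0.0203 30.0004
0.073 12.025 [0.566  0.1955 0.3453] [0.7941 0.24   4.7473] 0.0203 30.0007
0.072 12.375 [0.566  0.1955 0.3443] [-0.1806 -0.0434  5.3048] 0.0205 30.0009
0.071 12.725 [0.566  0.1955 0.3435] [-0.8976 -0.4912  6.3938] 0.0205 30.0011
0.070 13.075 [0.566  0.1955 0.3427] [-1.0549  0.3044  6.6419] 0.0205 30.0013
0.069 13.425 [0.566  0.1955 0.342 ] [-1.5216  0.2326  7.4594] 0.02 30.0013
0.068 13.775 [0.566  0.1955 0.3417] [-1.3148 -0.9987 10.1848] 0.0202 30.0017
0.067 14.125 [0.5659 0.1956 0.3416] [-2.3465  0.3803 12.9305] 0.0204 30.0021
0.066 14.475 [0.5659 0.1956 0.3415] [-2.3396  0.8836 15.941 ] 0.0203 30.0027
```

```bash
python3 - <<'E'
from h import *
manip.hold(1.8); s=st("held")
manip.move_l(tip_pose([*C,.1],DOWN),speed=.05)
manip.move_l(tip_pose([*C,.2],DOWN),speed=.15); st("up"); _,o,d=axis()
az=.33; u=np.array([np.cos(az),np.sin(az),0])
r=rot(u*np.sin(np.pi/3)+[0,0,-.5],u); t=u*(.5+.23)+[0,0,.28]
q=manip.inverse_kinematics(tip_pose(t,r),quat(r)); print(q)
mid=R.from_rotvec((r*DOWN.inv()).as_rotvec()*.5)*DOWN
if q is not None:
    manip.move_to(tip_pose(t,r),quat(r)); manip.hold(.5); st("tilt")
    p,o,d=axis(); print("tilt deg",np.degrees(np.arccos(d[2])), -r.as_matrix()[:,2])
    cv2.imwrite("pics/s5.png",p["frame"])
E
```

```text
held 16.275 [0.5659 0.1956 0.3415] [-2.4547 -0.6495 14.6066] 0.0204 30.0028
up 17.925 [0.5661 0.1955 0.4708] [ 0.6393  0.0502 -0.2262] 0.0204 29.9999
side 0.8 287 mid [0.5646 0.1856 0.2675] dir [-0.016 -0.027  0.999]
[ 0.23256881 -0.62355984  1.9519525   0.12109694  0.77173675 -0.13582834]
tilt 19.6083 [0.4679 0.1603 0.416 ] [ 0.9711 -0.8286 -0.1274] 0.0206 30.0
side 0.79 242 mid [0.6345 0.2067 0.3149] dir [-0.806 -0.306  0.506]
tilt deg 59.576079203992904 [-0.8192967  -0.28062949  0.5       ]
```

View pics/s5.png

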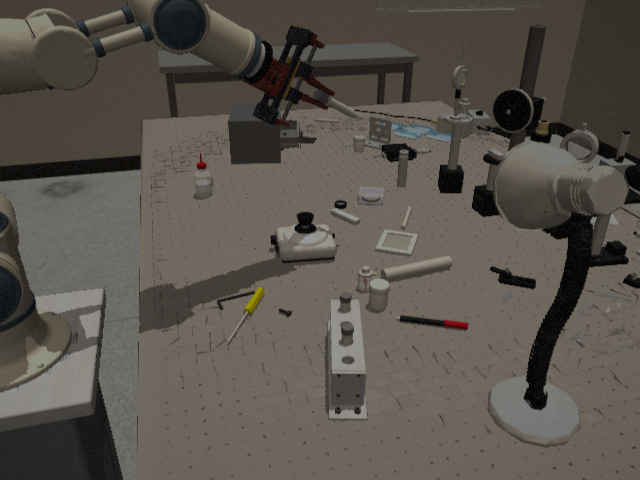

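The tube is held at about 60° with the cap end higher, at (325,98)–(360,117), and its tip is at about z = 0.28 m, clear in the air. Both short tubes stand in the rack at (347,298) and (347,333), and the bystanders haven't moved. Handing in.

```bash
python3 - <<'E'
from h import *
manip.hold(.3); s=st(); print(np.abs(s["dq"]).max())
print(order.job_done())
E
```

```text
20.0083 [0.4677 0.1602 0.416 ] [ 0.1837 -1.3629 -0.652 ] 0.0203 30.0
0.0008520890298619755
the job is handed in; nothing more can be done
None
```

I pressed the tube against the cup's hard stop for about 2.5 s, lifted it off, and handed the job in at 20 s of robot time. The arm is holding it still at about 60°, cap end up, with the tip about 28 cm above the table and the other items undisturbed.

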